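# Fit the suction nozzle and set the extraction damper at the jar-opening bench

## Task

Get the bench fume extraction ready for opening specimen jars: first swing the damper lever shut onto the red strip, then, with it still shut, set the blue suction nozzle upright on the extraction unit's spigot and push it fully home, keeping hold of it rather than dropping it on. Finally open the damper lever so that it lines up with the green pointer, let go, and leave all the jars standing where they are.

Things in the scene. Friction and masses are not known exactly. Their poses are not given: they have to be found in the camera images.
- unit: White metal extraction unit fixed to the bench, 140 mm (its x) by 240 mm (its y, from -125 to +115 mm) and 60 mm high; origin on the bench. An upright aluminium spigot stands on its top at unit (0, -75) mm; the damper lever pivots on its top at unit (0, +55) mm over an aluminium disc 132 mm across. It stands in a different place and yaw each time (yaw within 0.3 rad).
- spigot (a point): Centre of the foot of the spigot, on the unit's top (60 mm above the bench). Spigot: 42 mm diameter for 34 mm up, then tapering to 30 mm at its top, 46 mm above this point. Axes as the unit's.
- damper_hinge (a point): Where the lever's vertical hinge axis meets the unit's top, 60 mm above the bench. Axes as the unit's.
- damper (a joint): Lever angle, rad. 0 = shut (end stop): the lever points along the unit's -x, over the red strip on the disc. It grows clockwise seen from above to 1.57 = fully open (end stop), the lever pointing along the unit's +y. Stiff hinge (about 0.18 N m, 2 N at the knob); it stays where it is left.
- damper_knob (a point): Point on the axis of the lever's black upright cylindrical knob, 95 mm from the hinge axis and 21 mm below the knob's flat top. Knob: 24 mm diameter, from 76 to 126 mm above the bench; this point is 105 mm above the bench. Its x axis runs along the lever from the knob to the hinge. The steel lever arm below is 14 mm wide, 68 to 76 mm above the bench.
- pointer: Green T-shaped set-point pointer fixed on the disc's rim, under the lever's path. Origin on the hinge axis, 60 mm above the bench; the pointer lies 48 to 83 mm from it along its own -x, its top 7 mm above the unit's top. The lever is on the mark when it points the same way, which is joint value (unit yaw - pointer yaw); from 0.45 to 1.3 rad.
- nozzle: Loose suction nozzle, standing upright, 180 g nominal, 130 mm tall; origin at the centre of its underside. Grey round sleeve below: outside diameter 54 mm, bore 45 mm, open at the bottom, bore 52 mm deep. Above it, from 64 to 130 mm up, a solid blue flat head, 26 mm thick (its x) and 90 mm wide (its y), the part to grip. Fully home, its underside rests on the unit's top.
- jar_amber: Loose amber glass jar with a white lid, 64 mm diameter, 115 mm tall; origin at the centre of its underside. Bystander.
- jar_clear: Loose clear glass jar with a white lid, 58 mm diameter, 100 mm tall; origin at the centre of its underside. Bystander.
- jar_small: Loose small amber jar with a yellow lid, 52 mm diameter, 80 mm tall, standing just outside the lever's swing; origin at the centre of its underside. Bystander.
- jar_tall: Loose large amber jar with a black lid, 70 mm diameter, 155 mm tall, standing close beyond the spigot on the unit's +x side; origin at the centre of its underside. Bystander.
There are look-alikes about, which are no part of the job. Leave any yellow look-alike of the nozzle alone.

How it is judged:
By the outcome, as a careful person would: the job done as asked, in the order asked, and still so for the second after the job is handed in, with the robot touching nothing.
It also fails if it takes over 72 s, if anything falls off the work surface, if the arm or the gripper's body presses on something with over 40 N, if the wrist force passes 120 N, or if a joint passes its speed limit or range.

## Robot

A 6-joint arm with a two-finger parallel gripper is mounted at the origin on the work surface. World frame = base frame: x ahead of the robot, y to its left, z up, the work surface at z = 0. Lengths are in m, angles in degrees, forces in N, time in s.
With the tool pointing down it reaches from about 0.325 to 0.775 m from the base axis. Payload 5.5 kg.
Tool frame: the origin (TCP) lies midway between the tips of the shut fingers; the grasp point (between the pads) lies 19 mm behind it (ctrl.grip_depth is the distance from the TCP to the grasp point, in m); z points along the fingers, y is the line along which they close (so a half turn about z gives the same grasp; the last joint's range is limited). The gripper opens to 85 mm and grips with 20 to 120 N. Pads are 22 mm wide; open, the fingers measure 114 mm over their backs; the gripper's body (76 mm by 85 mm) begins 54 mm behind the grasp point. The pads swing forward as they close: fully open they stand 13 mm farther back than shut.
Start: joints at [-79.509, 5.22, 70.514, -0, 104.267, -3.249], TCP at [0.143, -0.583, 0.192] pointing down, gripper open.
Joint ranges: [-164.24, 164.24], [-49.07, 125.15], [9.68, 141.18], [-86.29, 266.29], [3.28, 154.24], [-151.56, 151.56]. Speed limits (degrees/s): [147.25, 147.25, 172.46, 180, 180, 180].

## Interface

Orientations are given as a 3x3 rotation matrix whose columns are the frame's x, y, z axes.
In Python, from rig import ctrl gives the robot as it stands. The module is installed in compiled form; this text tells all that it offers. Calls block until the motion is done:
- ctrl.goto(position, orientation): joint-space move of the TCP to a pose.
- ctrl.move_l(position, orientation=None, speed=0.15, stop_force=None): straight line of the TCP; orientation=None keeps the orientation; speed is the mean speed in m/s. With stop_force (N) it stops when the force on the tool has changed by that much, and returns True; else False.
- ctrl.move_j(angles): joint-space move.
- ctrl.gripper_to(opening, f_grip=None): finger opening in m; f_grip is the grip in N (None keeps the last); returns when the fingers have stopped.
- ctrl.dwell(seconds).
- ctrl.solve_ik(position, orientation): joint angles nearest the present ones, or None.
- ctrl.snapshot(name): name is "scene" or "side" or "wrist"; returns (picture, depth): 420x560x3 uint8, blue, green, red; 420x560 float32, m along the optical axis (not along the pixel's ray), 0 where there is no reading.
- ctrl.camera_model(name): a dict with "K" (3x3 intrinsics, pixels), "eye" and "attitude" of the camera in the world; the wrist camera has in their place "T_tool_cam" (4x4, takes a point from camera to tool coordinates, whose origin is the TCP and whose axes are the flange's). Camera axes: x right, y down, z forward; pixel columns grow to the right and rows downward; lengths in m; the calibration is good to about 2 mm. A picture is of the moment at which its call begins: read the wrist's pose just before it. camera_model takes no time and is no camera call.
A pose or a line that the arm cannot do raises ctrl.Unreachable and nothing moves.
- ctrl.job_done(): hands the job in; it is judged then, once.
Readings, each from a call of its own:
- ctrl.get_time_s(): time.
- ctrl.get_q(): joint angles.
- ctrl.get_joint_vel(): joint speeds.
- ctrl.get_joint_efforts(): joint torques, N m.
- ctrl.get_position(): TCP position.
- ctrl.get_orientation(): TCP orientation.
- ctrl.get_wrist_force(): force on the tool from outside, world axes, zero at the start.
- ctrl.get_torque(): the same for the moment, N m.
- ctrl.get_finger_gap(): finger opening in m.
- ctrl.get_grasp_force(): force on a finger pad.
Only numpy, scipy, OpenCV 4.12 (cv2) and the standard library are available. Lean on these libraries where they do the work, as an engineer would, in place of code of your own. Each camera call takes 0.05 s, during which the arm holds its last target. There are 200 camera calls.

## Working session

There is one attempt and no reset: what is moved stays moved. The work goes in short steps, each a Python script; the robot and the scene stay as the last script left them, time stands still between calls to the robot, and variables do not carry over. Pictures are saved under pics/ and viewed, at most 10 in all, crops included, and the job is handed in when it is done.

```bash
mkdir -p pics; python3 - <<'E'
from rig import ctrl
import cv2,numpy as np
for n in("scene","side"):
    p,d=ctrl.snapshot(n); cv2.imwrite(f"pics/{n}0.png",p); np.savez(f"{n}0.npz",p=p,d=d)
    m=ctrl.camera_model(n); print(n,m)
print(ctrl.camera_model("wrist"),ctrl.get_time_s())
E
```

```text
scene {'K': array([[449.83238734,   0.        , 280.78208578],
       [  0.        , 449.83238734, 196.1737475 ],
       [  0.        ,   0.        ,   1.        ]]), 'eye': array([1.11909707, 0.05690141, 0.95857102]), 'attitude': array([[-0.14875831,  0.82498496, -0.54522544],
       [ 0.98887235,  0.12323183, -0.08333907],
       [-0.00156435, -0.55155574, -0.83413657]])}
side {'K': array([[475.00455431,   0.        , 270.83071718],
       [  0.        , 475.00455431, 214.05165999],
       [  0.        ,   0.        ,   1.        ]]), 'eye': array([0.12819755, 0.79340316, 0.77128878]), 'attitude': array([[-0.88295189, -0.25719518,  0.39274241],
       [-0.46883912,  0.52621276, -0.70942936],
       [-0.02420426, -0.810525  , -0.58520371]])}
{'K': array([[361.71479777,   0.        , 282.28011661],
       [  0.        , 361.71479777, 204.87244475],
       [  0.        ,   0.        ,   1.        ]]), 'T_tool_cam': array([[-4.30600977e-04, -9.54218398e-01, -2.99110453e-01,
         7.61149026e-02],
       [ 9.99999772e-01, -5.66470433e-04,  3.67541921e-04,
         5.26162092e-04],
       [-5.20152491e-04, -2.99110226e-01,  9.54218425e-01,
        -1.82479206e-01],
       [ 0.00000000e+00,  0.00000000e+00,  0.00000000e+00,
         1.00000000e+00]])} 0.1
```

View pics/scene0.png

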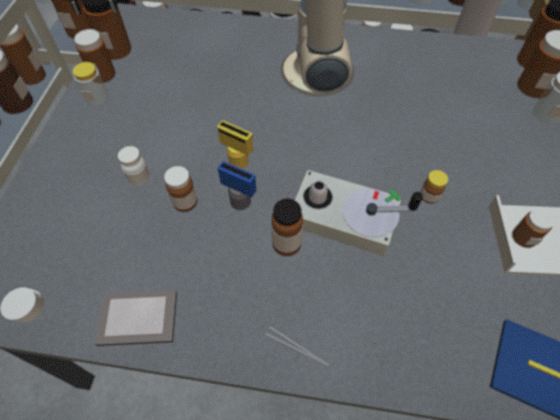

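View pics/side0.png

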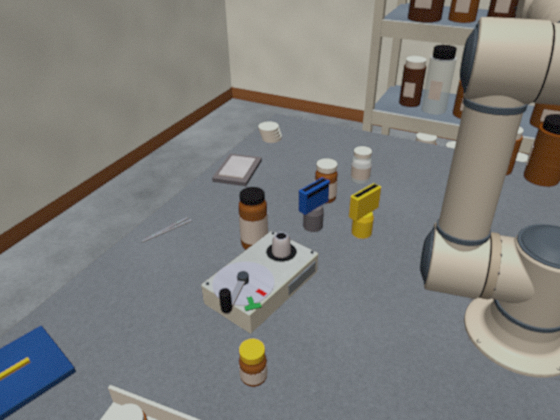

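The scene view shows the blue nozzle at (238,180), the unit at (350,210) with its spigot at (318,192), the lever knob at (415,200), the green pointer at (393,196) and the red strip at (376,195).
Candidates for the nozzle: the blue head on a grey sleeve at scene (238,180), side (314,200), or the yellow one at scene (236,140), side (364,205). By the description it is the blue one.

```bash
cat > h.py <<'E'
from rig import ctrl
import cv2,numpy as np
def cloud(n,p=None,d=None):
    """xyz image (world) and bgr picture"""
    if n=="wrist":
        R=ctrl.get_orientation();t=ctrl.get_position();m=ctrl.camera_model(n);T=m["T_tool_cam"]
        A=np.array(R)@T[:3,:3];e=np.array(R)@T[:3,3]+np.array(t)
    else: m=ctrl.camera_model(n);A=m["attitude"];e=m["eye"]
    if p is None: p,d=ctrl.snapshot(n)
    K=m["K"];v,u=np.mgrid[:420,:560]
    c=np.stack([(u-K[0,2])/K[0,0]*d,(v-K[1,2])/K[1,1]*d,d],-1)
    X=c@np.array(A).T+np.array(e); X[d<=0]=np.nan
    return X,p
def hsv(p,lo,hi): return cv2.inRange(cv2.cvtColor(p,cv2.COLOR_BGR2HSV),lo,hi)>0
COL=dict(blue=((105,120,50),(130,255,255)),green=((45,100,60),(85,255,255)),yellow=((20,120,80),(34,255,255)))
def red(p): return hsv(p,(0,170,90),(6,255,255))|hsv(p,(174,170,90),(180,255,255))
E
python3 - <<'E'
from h import *
for n in("scene","side"):
    f=np.load(n+"0.npz");X,p=cloud(n,f["p"],f["d"]);Z=X[...,2]
    print(n)
    near=(X[...,0]>.2)&(X[...,0]<.85)&(abs(X[...,1])<.5)
    for k,(lo,hi) in COL.items():
        q=X[hsv(p,lo,hi)&near&(Z>.03)&(Z<.2)]
        print(k,len(q),np.round(np.median(q,0),4),np.round(np.ptp(q,0),3))
        if k=="blue":
            s=q[q[:,2]>.122];r=cv2.minAreaRect(s[:,:2].astype(np.float32)*1000);print("blue top",len(s),r)
    q=X[red(p)&near&(Z>.05)&(Z<.075)];print("red",len(q),np.median(q,0))
    m=near&(Z>.054)&(Z<.068)
    l,lab,st,ce=cv2.connectedComponentsWithStats(m.astype(np.uint8))
    i=1+np.argmax(st[1:,4]);print("unit",st[i],cv2.minAreaRect(X[lab==i][:,:2].astype(np.float32)*1000),np.median(X[lab==i][:,2]))
    # objects >75mm by height comps
    m=(near&(Z>.074)&(Z<.17)).astype(np.uint8)
    l,lab,st,ce=cv2.connectedComponentsWithStats(m)
    for i in range(1,l):
        if st[i,4]>25:
            q=X[lab==i];t=q[q[:,2]>q[:,2].max()-.008];print(ce[i].round(),st[i,4],"top z",q[:,2].max().round(3),"c",np.round((t.min(0)+t.max(0))/2,3),np.round(np.ptp(t,0),3))
f=np.load("scene0.npz")["p"];s=np.load("side0.npz")["p"]
a=cv2.resize(f[100:270,200:460],(780,510));cv2.imwrite("pics/crop.png",a)
E
```

```text
scene
blue 684 [ 0.533  -0.1343  0.1124] [0.053 0.087 0.063]
blue top 264 ((522.949951171875, -138.69932556152344), (88.14340209960938, 28.284378051757812), 70.09502410888672)
green 70 [0.493  0.2301 0.0636] [0.032 0.031 0.007]
yellow 1043 [ 0.4165 -0.1521  0.0784] [0.084 0.57  0.101]
red 13 [0.49380975 0.19078207 0.05932632]
unit [ 295  170  106   76 4225] ((529.294677734375, 125.70831298828125), (244.93917846679688, 152.37799072265625), 78.41545104980469) 0.05790178342810326
[321.  81.] 692 top z 0.17 c [0.212 0.026 0.166] [0.022 0.111 0.008]
[235. 136.] 719 top z 0.131 c [ 0.399 -0.17   0.127] [0.052 0.088 0.008]
[129. 156.] 363 top z 0.1 c [ 0.49  -0.419  0.096] [0.05  0.051 0.008]
[236. 178.] 795 top z 0.131 c [ 0.523 -0.14   0.127] [0.053 0.09  0.008]
[177. 181.] 641 top z 0.116 c [ 0.545 -0.278  0.112] [0.057 0.056 0.008]
[438. 178.] 229 top z 0.081 c [0.434 0.335 0.077] [0.045 0.045 0.007]
[318. 190.] 282 top z 0.107 c [0.52  0.052 0.103] [0.033 0.033 0.008]
[415. 201.] 201 top z 0.126 c [0.527 0.274 0.123] [0.023 0.023 0.008]
[286. 220.] 1164 top z 0.156 c [ 0.625 -0.006  0.
[... 450 characters left out ...]
032] ((527.9544677734375, 123.51697540283203), (244.16822814941406, 144.38333129882812), 79.36283111572266) 0.061211476502380235
[362. 155.] 257 top z 0.104 c [ 0.487 -0.419  0.1  ] [0.052 0.056 0.008]
[318. 186.] 1161 top z 0.134 c [ 0.52  -0.139  0.13 ] [0.05  0.088 0.008]
[364. 201.] 750 top z 0.133 c [ 0.395 -0.167  0.13 ] [0.054 0.088 0.008]
[252. 208.] 1097 top z 0.159 c [ 0.622 -0.006  0.155] [0.06  0.065 0.008]
[280. 243.] 322 top z 0.111 c [0.513 0.054 0.107] [0.032 0.032 0.008]
[421. 264.] 76 top z 0.17 c [0.207 0.056 0.166] [0.013 0.043 0.008]
[231. 293.] 536 top z 0.129 c [0.522 0.274 0.125] [0.021 0.023 0.008]
[251. 350.] 470 top z 0.083 c [0.431 0.335 0.08 ] [0.046 0.047 0.008]
```

View pics/crop.png

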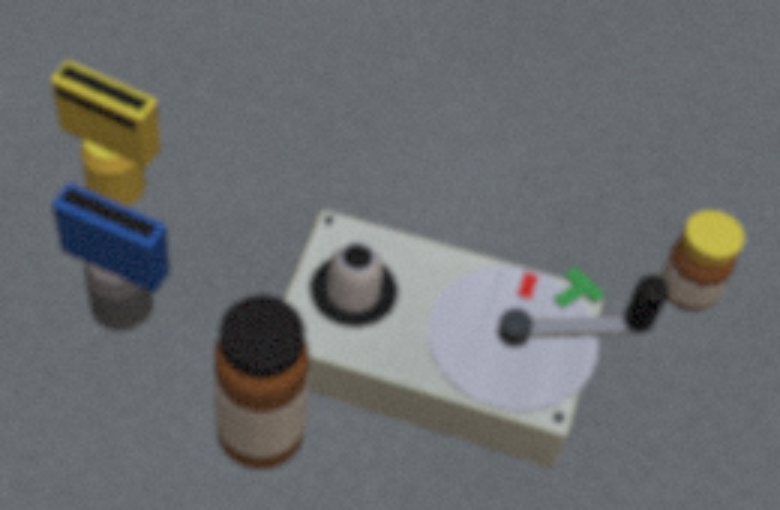

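The crop confirms it: blue head on a grey sleeve at crop (110,250), and the lever lying between the green pointer and fully open. I'll take a close wrist view over the unit and over the nozzle.

```bash
cat >> h.py <<'E'
def R(a):
    """tool down, tool x (camera side) at world angle a (rad)"""
    return np.array([[np.cos(a),np.sin(a),0],[np.sin(a),-np.cos(a),0],[0,0,-1.]])
E
python3 - <<'E'
from h import *
print(np.round(ctrl.get_orientation(),2))
hinge=np.array([.543,.180])
for nm,p,a in [("view",[.52,.12,.26],-.2),("nozzle",[.521,-.139,.1],-20/57.3),("place",[.517,.053,.15],-20/57.3)]+[("arc%d"%d,[*(hinge+.095*np.array([np.cos(d/57.3),np.sin(d/57.3)])),.086],d/57.3) for d in (100,120,145,168)]:
    for off in (0,180,):
        q=ctrl.solve_ik(p,R(a+off/57.2958)); print(nm,off,None if q is None else np.round(q))
q=[ctrl.solve_ik(p,R(-.2)) for p in ([.52,.12,.26],)]
E
```

```text
[[ 0.97  0.24 -0.  ]
 [ 0.24 -0.97  0.  ]
 [ 0.   -0.   -1.  ]]
view 0 [  9.  -4.  72.  -0. 111. 111.]
view 180 [  9.  -4.  72.  -0. 111. -69.]
nozzle 0 [-19.  -4.  89.  -0.  95.  91.]
nozzle 180 [-19.  -4.  89.  -0.  95. -89.]
place 0 [  2.  -7.  87.  -0. 100. 112.]
place 180 [  2.  -7.  87.  -0. 100. -68.]
arc100 0 [24.  4. 82. -0. 93. 14.]
arc100 180 None
arc120 0 [24. -1. 87. -0. 93. -6.]
arc120 180 None
arc145 0 [ 23.  -7.  93.  -0.  94. -32.]
arc145 180 [ 23.  -7.  93.  -0.  94. 148.]
arc168 0 [ 20. -11.  97.  -0.  94. -58.]
arc168 180 [ 20. -11.  97.  -0.  94. 122.]
```

```bash
python3 - <<'E'
from h import *
D=np.pi/180
for i,(p,a) in enumerate([([.52,-.10,.28],70*D),([.53,.17,.29],78.5*D)]):
    ctrl.goto(p,R(a)); ctrl.dwell(.4)
    X,im=cloud("wrist"); np.savez(f"w{i}.npz",X=X,p=im); cv2.imwrite(f"pics/w{i}.png",im)
print(ctrl.get_time_s())
a=np.load("w0.npz")["p"];b=np.load("w1.npz")["p"]
cv2.imwrite("pics/w01.png",cv2.resize(np.hstack([a,b]),(800,300)))
X=np.load("w0.npz")["X"];m=hsv(a,*COL["blue"]);Z=X[...,2]
s=X[(Z>.124)&(Z<.137)];s=s[abs(s[:,0]-.521)+abs(s[:,1]+.139)<.1]
print("noz",np.median(s[:,2]),cv2.minAreaRect(s[:,:2].astype(np.float32)*1000))
X=np.load("w1.npz")["X"];Z=X[...,2]
def circ(c,r,z0,z1):
    q=X[(np.hypot(X[...,0]-c[0],X[...,1]-c[1])<r)&(Z>z0)&(Z<z1)]
    (x,y),rr=cv2.minEnclosingCircle(q[:,:2].astype(np.float32)*1000);return len(q),np.round(q.mean(0),4),round(x,1),round(y,1),round(rr,1)
print("spigot top",circ((.517,.053),.03,.102,.115))
print("knob",circ((.525,.274),.025,.121,.135))
print("hinge",circ((.543,.18),.025,.078,.095))
q=X[(Z>.05)&(Z<.07)&(abs(X[...,0]-.53)<.2)&(X[...,1]<.27)]
print("unit",cv2.minAreaRect(q[:,:2].astype(np.float32)*1000),np.median(q[:,2]))
for n,mm in(("green",hsv(b,*COL["green"])),("red",red(b))):
    q=X[mm&(Z>.05)&(Z<.08)];print(n,len(q),np.round(q.mean(0),4))
E
```

```text
4.2667
noz 0.13061136474973312 ((482.7345275878906, -126.53351593017578), (88.78905487060547, 106.7198486328125), 69.57659912109375)
spigot top (629, array([0.5155, 0.0546, 0.1064]), 515.3, 53.0, 17.3)
knob (573, array([0.5233, 0.2726, 0.1261]), 523.2, 272.8, 11.9)
hinge (448, array([0.5413, 0.1802, 0.0842]), 539.7, 181.4, 14.9)
unit ((538.7544555664062, 58.980926513671875), (210.268310546875, 395.48956298828125), 8.712882041931152) 0.06146517622654055
green 553 [0.4915 0.2289 0.067 ]
red 197 [0.4918 0.1894 0.0634]
```

View pics/w01.png

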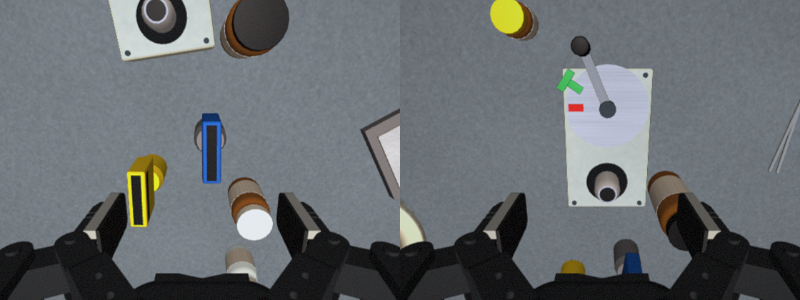

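The left half shows the blue head at (211,148) beside the yellow one at (140,190). The right half shows the lever from the hinge (607,109) to the knob (580,45), with the green T at (570,82), the red strip at (575,107) and the spigot at (606,190). Next I refine these numerically.

```bash
python3 - <<'E'
from h import *
def comp(m,seed=None):
    l,lab,st,_=cv2.connectedComponentsWithStats(m.astype(np.uint8)); return lab==1+np.argmax(st[1:,4])
f=np.load("w0.npz");X,p=f["X"],f["p"];Z=X[...,2]
m=comp((Z>.124)&(Z<.14)&(np.hypot(X[...,0]-.521,X[...,1]+.139)<.06))
print("noz",m.sum(),cv2.minAreaRect(X[m][:,:2].astype(np.float32)*1000),X[m].mean(0))
q=X[(Z>.102)&(Z<.115)&(np.hypot(X[...,0]-.516,X[...,1]-.054)<.03)];print("spigot in w0",len(q),cv2.minEnclosingCircle(q[:,:2].astype(np.float32)*1000))
f=np.load("w1.npz");X,p=f["X"],f["p"];Z=X[...,2]
m=(Z>.055)&(Z<.068)&(X[...,1]<.3)&(X[...,1]>-.03)&(X[...,0]>.4)&(X[...,0]<.64)
m=comp(cv2.morphologyEx(m.astype(np.uint8),cv2.MORPH_OPEN,np.ones((5,5))))
q=X[m][:,:2].astype(np.float32)*1000
r=cv2.minAreaRect(q);print("unit",r)
h=comp((Z>.080)&(Z<.09)&(np.hypot(X[...,0]-.541,X[...,1]-.18)<.016));print("hub",h.sum(),X[h].mean(0),cv2.minEnclosingCircle(X[h][:,:2].astype(np.float32)*1000))
# lever arm line
l=(Z>.073)&(Z<.0795)&(np.hypot(X[...,0]-.532,X[...,1]-.227)<.04)
q=X[l][:,:2].astype(np.float32);vx,vy,x0,y0=cv2.fitLine(q,cv2.DIST_HUBER,0,.01,.01).ravel();print("lever",len(q),np.degrees(np.arctan2(vy,vx)),x0,y0)
g=hsv(p,*COL["green"])&(Z>.05)&(Z<.08);q=X[g];print("green z",np.median(q[:,2]),cv2.minAreaRect(q[:,:2].astype(np.float32)*1000))
for H in ([.5413,.1802],[.5397,.1814]):
    for n,c in(("green",X[g][:,:2].mean(0)),("red",[.4918,.1894]),("knob",[.5232,.2727]),("spigot",[.5155,.0535])):
        v=np.array(c)-H;print(n,np.degrees(np.arctan2(v[1],v[0])).round(2),np.hypot(*v).round(4))
E
```

```text
noz 2351 ((519.5735473632812, -140.3643341064453), (89.09172821044922, 26.346736907958984), 70.75617218017578) [ 0.52031698 -0.13817349  0.13041467]
spigot in w0 1135 ((515.4564819335938, 51.492218017578125), 17.581296920776367)
unit ((529.8250122070312, 123.632568359375), (244.2244415283203, 140.1867218017578), 78.37421417236328)
hub 442 [0.54131072 0.18004039 0.08429925] ((541.2146606445312, 179.6244659423828), 12.894323348999023)
lever 925 -79.03525 0.53206307 0.22745982
green z 0.0670272244600244 ((494.4237976074219, 225.52529907226562), (33.057586669921875, 34.27937316894531), 43.349185943603516)
green 135.64 0.0697
red 169.47 0.0503
knob 101.07 0.0943
spigot -101.51 0.1293
green 135.42 0.0677
red 170.52 0.0486
knob 100.24 0.0928
spigot -100.71 0.1302
```

```bash
cat >> h.py <<'E'
D=np.pi/180
H=np.array([.5411,.1803]); ZK=.086
def kp(d,z=ZK): return [*(H+.095*np.array([np.cos(d*D),np.sin(d*D)])),z]
def state(tag):
    p=np.array(ctrl.get_position());v=p[:2]-H
    print(tag,"t",round(ctrl.get_time_s(),2),"p",p.round(4),"ang",np.degrees(np.arctan2(v[1],v[0])).round(2),"r",np.hypot(*v).round(4),"F",np.round(ctrl.get_wrist_force(),1),"gap",round(ctrl.get_finger_gap(),4),"g",np.round(ctrl.get_grasp_force(),1))
def measure():
    """lever / pointer angles from wrist picture of the lever seen from above"""
    X,p=cloud("wrist");Z=X[...,2]
    k=(Z>.119)&(Z<.135)&(np.hypot(X[...,0]-H[0],X[...,1]-H[1])<.12)
    g=hsv(p,*COL["green"])&(Z>.05)&(Z<.08)
    h=(Z>.080)&(Z<.09)&(np.hypot(X[...,0]-.5413,X[...,1]-.18)<.016)
    out={}
    hc=X[h][:,:2].mean(0)
    for n,m in(("knob",k),("green",g)):
        c=X[m][:,:2].mean(0);v=c-hc;out[n]=(m.sum(),c.round(4),np.degrees(np.arctan2(v[1],v[0])).round(2))
    print("hub",h.sum(),hc.round(4),out);return p
E
python3 - <<'E'
from h import *
ctrl.gripper_to(.06,40)
ctrl.goto(kp(101,.17),R(101*D)); ctrl.move_l(kp(101),stop_force=10); state("down")
ctrl.gripper_to(.0,40); state("grip")
for d in (112,123,134,145,155,163):
    ctrl.move_l(kp(d),R(d*D),speed=.06)
state("163")
print(ctrl.move_l(kp(171),R(171*D),speed=.03,stop_force=8)); state("stop")
E
```

```text
down t 6.03 p [0.5239 0.2735 0.0878] ang 100.45 r 0.0947 F [-0.7  0.2  0.2] gap 0.0599 g 0.0
grip t 6.62 p [0.5232 0.2738 0.0868] ang 100.84 r 0.0951 F [-1.3  0.3  3.9] gap 0.0003 g 2.1
163 t 9.22 p [0.4506 0.2079 0.0866] ang 163.04 r 0.0946 F [-1.3 -0.2  7.4] gap -0.0001 g 3.6
False
stop t 9.82 p [0.4477 0.1955 0.0867] ang 170.76 r 0.0946 F [-0.9 -0.   7.6] gap 0.0001 g 3.4
```

```bash
python3 - <<'E'
from h import *
a,_=ctrl.snapshot("scene");b,_=ctrl.snapshot("side");c,_=ctrl.snapshot("wrist")
a=cv2.resize(a[110:290,270:480],(350,300));b=cv2.resize(b[200:380,140:350],(350,300))
c=cv2.resize(c,(400,300)); 
cv2.imwrite("pics/chk.png",np.vstack([np.hstack([a,b]),np.hstack([c,np.zeros((300,300,3),np.uint8)])]))
E
```

```text
(no output)
```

View pics/chk.png

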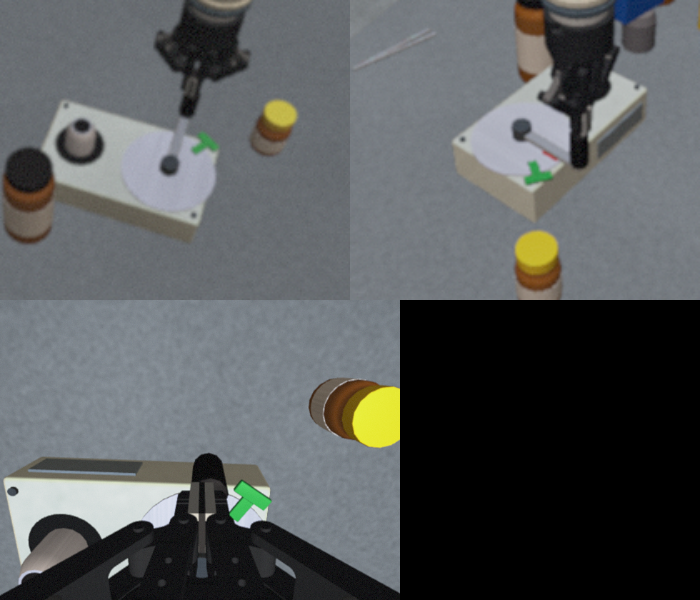

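```bash
python3 - <<'E'
from h import *
X,c=cloud("wrist"); cv2.imwrite("pics/wz.png",cv2.resize(c[190:340,190:390],(800,600),interpolation=cv2.INTER_CUBIC))
for v in range(215,330,8): print(v,[tuple(np.round(X[v,u]*1000).tolist()) for u in (268,282,290,300)])
E
```

```text
215 [(462.0, 181.0, 0.0), (463.0, 192.0, 0.0), (436.0, 201.0, 82.0), (466.0, 206.0, 1.0)]
223 [(468.0, 180.0, 1.0), (436.0, 196.0, 93.0), (436.0, 201.0, 95.0), (438.0, 206.0, 94.0)]
231 [(470.0, 180.0, 14.0), (436.0, 196.0, 104.0), (436.0, 200.0, 106.0), (438.0, 205.0, 104.0)]
239 [(469.0, 181.0, 31.0), (437.0, 196.0, 113.0), (436.0, 200.0, 116.0), (438.0, 205.0, 114.0)]
247 [(470.0, 181.0, 44.0), (436.0, 196.0, 123.0), (436.0, 200.0, 125.0), (437.0, 204.0, 124.0)]
255 [(436.0, 191.0, 130.0), (436.0, 196.0, 131.0), (437.0, 200.0, 131.0), (439.0, 204.0, 128.0)]
263 [(435.0, 191.0, 139.0), (437.0, 196.0, 138.0), (437.0, 200.0, 138.0), (444.0, 203.0, 126.0)]
271 [(436.0, 191.0, 144.0), (437.0, 196.0, 145.0), (437.0, 200.0, 146.0), (442.0, 203.0, 138.0)]
279 [(436.0, 191.0, 152.0), (437.0, 196.0, 151.0), (437.0, 199.0, 151.0), (437.0, 203.0, 152.0)]
287 [(436.0, 192.0, 156.0), (436.0, 197.0, 157.0), (437.0, 199.0, 157.0), (438.0, 203.0, 157.0)]
295 [(436.0, 192.0, 163.0), (436.0, 197.0, 163.0), (437.0, 199.0, 162.0), (437.0, 203.0, 163.0)]
303 [(435.0, 192.0, 168.0), (439.0, 196.0, 163.0), (439.0, 199.0, 164.0), (437.0, 202.0, 167.0)]
311 [(435.0, 192.0, 172.0), (441.0, 196.0, 164.0), (436.0, 199.0, 173.0), (437.0, 202.0, 173.0)]
319 [(435.0, 193.0, 177.0), (445.0, 195.0, 164.0), (438.0, 199.0, 174.0), (436.0, 202.0, 178.0)]
327 [(434.0, 193.0, 182.0), (448.0, 195.0, 164.0), (440.0, 198.0, 175.0), (436.0, 202.0, 181.0)]
```

View pics/wz.png

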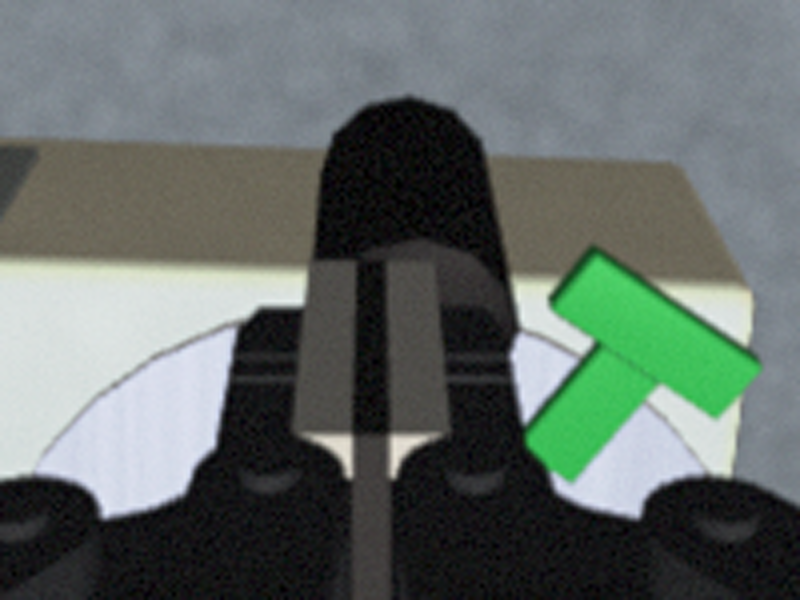

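The crop shows the shut fingertips (375,260) resting on top of the knob (410,180), not around it. The lever was dragged along by friction. I need to know where the tips really are relative to the reported TCP.

```bash
python3 - <<'E'
from h import *
print("grip_depth",ctrl.grip_depth); state("now")
f=np.load("w1.npz");X,p=f["X"],f["p"]
o=np.array([.53,.17,.29]);Rt=R(78.5*D)
T=(X-o)@Rt
m=(T[...,2]<-.0)&(T[...,2]>-.12)&(abs(T[...,1])<.075)&(T[...,0]>-.03)&(T[...,0]<.03)
q=T[m];print(m.sum(),"open finger tool z max",np.percentile(q[:,2],[50,90,99,100]).round(4))
for s in(-1,1):
    a=q[q[:,1]*s>0]; b=a[a[:,2]>np.percentile(a[:,2],98)-.004];print(s,b.mean(0).round(4),np.ptp(b,0).round(3),"inner y",abs(a[:,1]).min())
# retract straight up and look again, shut fingers
p=ctrl.get_position();ctrl.move_l([p[0],p[1],.20]);state("up");ctrl.dwell(.3)
o=np.array(ctrl.get_position());Rt=np.array(ctrl.get_orientation());X,im=cloud("wrist");T=(X-o)@Rt
m=(T[...,2]<.02)&(T[...,2]>-.12)&(abs(T[...,1])<.03)&(abs(T[...,0])<.03)
q=T[m];print("shut tool z",np.percentile(q[:,2],[50,90,99,100]).round(4));state("air");measure()
E
```

```text
grip_depth 0.0187
now t 10.02 p [0.4477 0.1955 0.0866] ang 170.76 r 0.0946 F [-0.2  0.2  6.2] gap 0.0 g 3.4
31501 open finger tool z max [-0.1059 -0.0732 -0.0569 -0.0525]
-1 [ 0.0022 -0.044  -0.0591] [0.023 0.014 0.011] inner y 5.5328127700539626e-05
1 [ 0.0022  0.0445 -0.0592] [0.023 0.013 0.011] inner y 0.000155547914037313
up t 10.93 p [0.4473 0.1953 0.1985] ang 170.89 r 0.095 F [-0.   0.5 -1.2] gap -0.0001 g 0.0
shut tool z [-0.0963 -0.0692 -0.0482 -0.0431]
air t 11.28 p [0.4475 0.1954 0.1995] ang 170.81 r 0.0948 F [ 0.1 -0.3  0.9] gap -0.0002 g 0.0
hub 0 [nan nan] {'knob': (np.int64(784), array([0.4467, 0.1998]), np.float64(nan)), 'green': (np.int64(726), array([0.4904, 0.2286]), np.float64(nan))}h.py:33: RuntimeWarning: Mean of empty slice.
  hc=X[h][:,:2].mean(0)
  ret = um.true_divide(
```

Both views and the contact on the knob's top (z = 0.126) agree: the real fingertips are 40 mm behind the reported TCP along the tool axis. I'll correct for it, grip the knob properly and press it onto the shut stop.

```bash
cat >> h.py <<'E'
OFF=.040   # real fingertips are this far behind the reported TCP
ZK=.087-OFF
def kp(d,z=ZK): return [*(H+.095*np.array([np.cos(d*D),np.sin(d*D)])),z]
E
python3 - <<'E'
from h import *
ctrl.gripper_to(.06,40)
d=168.4
ctrl.goto(kp(d,.15),R(d*D)); print(ctrl.move_l(kp(d),stop_force=8,speed=.08)); state("down")
ctrl.gripper_to(0,40); state("grip")
E
```

```text
False
down t 13.68 p [0.4485 0.1996 0.0477] ang 168.26 r 0.0946 F [ 1.1 -0.8  0.1] gap 0.0602 g 0.0
grip t 14.09 p [0.4482 0.1995 0.0475] ang 168.31 r 0.0949 F [-0.8  0.   2.5] gap 0.0234 g 39.1
```

```bash
python3 - <<'E'
from h import *
print(ctrl.move_l(kp(171),R(169.5*D),speed=.02,stop_force=9)); state("stop")
ctrl.gripper_to(.06); state("rel")
p=ctrl.get_position();ctrl.move_l([p[0],p[1],.15],speed=.25)
# look at the lever, then the nozzle grasp
ctrl.goto([.53,.17,.27],R(78.5*D));ctrl.dwell(.3);measure();state("view")
E
```

```text
True
stop t 14.3 p [0.4481 0.1992 0.0474] ang 168.5 r 0.0949 F [0.8 3.3 1.3] gap 0.0233 g 39.8
rel t 14.74 p [0.4475 0.1989 0.0467] ang 168.76 r 0.0954 F [-0.5  0.4 -1. ] gap 0.0599 g 0.0
hub 485 [0.5414 0.18  ] {'knob': (np.int64(535), array([0.4494, 0.1992]), np.float64(168.21)), 'green': (np.int64(614), array([0.4914, 0.2288]), np.float64(135.68))}
view t 16.98 p [0.5299 0.1701 0.27  ] ang -137.73 r 0.0152 F [ 0.   0.1 -0.6] gap 0.0604 g 0.0
```

```bash
python3 - <<'E'
from h import *
a=70.6*D;n=[.520,-.1393]
ctrl.goto([*n,.16],R(a));print(ctrl.move_l([*n,.046],stop_force=8,speed=.12));state("down")
ctrl.gripper_to(0,80);state("grip")
p=ctrl.get_position();ctrl.move_l([p[0],p[1],.20],speed=.15);ctrl.dwell(.3);state("lift")
o=np.array(ctrl.get_position());Rt=np.array(ctrl.get_orientation());X,im=cloud("wrist");T=(X-o)@Rt
m=hsv(im,*COL["blue"])&(abs(T[...,1])<.03)&(T[...,2]<.05)&(T[...,2]>-.09)
q=T[m];print(m.sum(),"front x",np.percentile(q[:,0],[1,5,50,95,99]).round(4),"y",np.percentile(q[:,1],[2,50,98]).round(4),"z",np.percentile(q[:,2],[1,50,99]).round(4))
e=q[q[:,0]>np.percentile(q[:,0],99)-.004];print("end x",np.median(e[:,0]),"y",np.median(e[:,1]))
g=(abs(T[...,1])<.04)&(T[...,0]>.02)&(T[...,0]<.04)&(T[...,2]>-.01)&(T[...,2]<.1)
print("sleeve y",np.percentile(T[g][:,1],[2,98]).round(4),"z",np.percentile(T[g][:,2],[1,99]).round(4)) if g.sum() else 0
cv2.imwrite("pics/held.png",im)
E
```

```text
False
down t 19.32 p [ 0.5207 -0.1395  0.0471] ang -93.66 r 0.3204 F [-0.3 -0.1  0.7] gap 0.0601 g 0.0
grip t 19.72 p [ 0.5205 -0.1395  0.0469] ang -93.69 r 0.3204 F [-0.5 -0.4  3.6] gap 0.0249 g 79.1
lift t 21.19 p [ 0.5203 -0.1394  0.1994] ang -93.72 r 0.3204 F [-0.7 -0.3 -2.6] gap 0.025 g 78.5
9993 front x [-0.0172 -0.0125  0.032   0.0433  0.0434] y [-0.0124 -0.      0.0124] z [-0.0848 -0.083  -0.0266]
end x 0.043008757344459574 y -2.3371413436195412e-05
```

View pics/held.png

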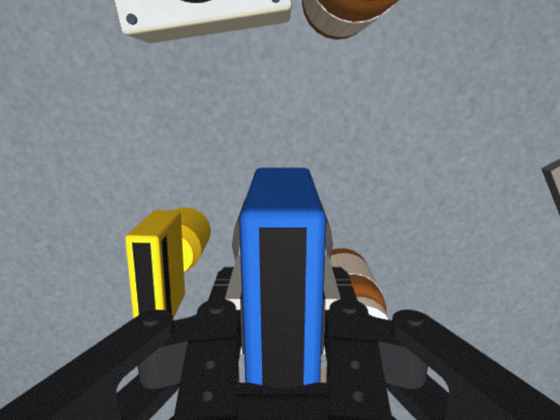

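Picture: blue head held squarely between the fingers, near end face at (283,190). The yellow look-alike at (155,260) and the jars are untouched. Now the placement.

```bash
python3 - <<'E'
from h import *
a=70.6*D;s=[.5159,.0551]
ctrl.move_l([*s,.20],R(a),speed=.15);ctrl.move_l([*s,.160],speed=.1);ctrl.dwell(.3);state("above")
print(ctrl.move_l([*s,.128],speed=.04,stop_force=12));state("a")
if ctrl.get_position()[2]<.131:
    print(ctrl.move_l([*s,.104],speed=.03,stop_force=20));state("b")
E
```

```text
above t 23.54 p [0.5162 0.0551 0.1607] ang -101.24 r 0.1276 F [ 0.4 -0.1 -1.8] gap 0.0253 g 78.5
False
a t 24.49 p [0.5161 0.0551 0.1284] ang -101.31 r 0.1276 F [ 0.1 -0.3 -1.5] gap 0.0255 g 78.5
False
b t 25.44 p [0.5158 0.0552 0.1069] ang -101.43 r 0.1276 F [-6.6  0.5 11.9] gap 0.0253 g 80.4
```

```bash
python3 - <<'E'
from h import *
p=ctrl.get_position()
print(ctrl.move_l([p[0],p[1],p[2]-.008],speed=.02,stop_force=20));state("push")
ctrl.gripper_to(.05);ctrl.dwell(.2);state("rel")
p=ctrl.get_position();ctrl.move_l([p[0],p[1],.25],speed=.2)
ctrl.goto([.53,.17,.30],R(78.5*D));ctrl.dwell(.3)
im=measure();X,im=cloud("wrist");cv2.imwrite("pics/placed.png",im);state("v")
Z=X[...,2];m=hsv(im,*COL["blue"])&(np.hypot(X[...,0]-.5155,X[...,1]-.054)<.06);print("blue top z",m.sum(),np.percentile(Z[m],[50,90,98]))
X,im=cloud("scene");Z=X[...,2];m=hsv(im,*COL["blue"])&(np.hypot(X[...,0]-.5155,X[...,1]-.054)<.06);print("scene top z",m.sum(),np.percentile(Z[m],[50,90,98]))
E
```

```text
True
push t 25.68 p [0.5157 0.0553 0.1069] ang -101.49 r 0.1275 F [ 0.3 -1.   4.5] gap 0.0254 g 79.4
rel t 26.23 p [0.5152 0.0553 0.1056] ang -101.69 r 0.1277 F [-0.2 -0.1  0.3] gap 0.05 g 0.0
hub 419 [0.5413 0.1801] {'knob': (np.int64(622), array([0.4666, 0.1681]), np.float64(-170.93)), 'green': (np.int64(525), array([0.4914, 0.2288]), np.float64(135.69))}
v t 28.07 p [0.53   0.1693 0.2999] ang -135.34 r 0.0156 F [-0.6  0.  -1.2] gap 0.0503 g 0.0
blue top z 2107 [0.18953369 0.19114363 0.19186833]
scene top z 840 [0.17157925 0.18756246 0.18913022]
```

View pics/placed.png

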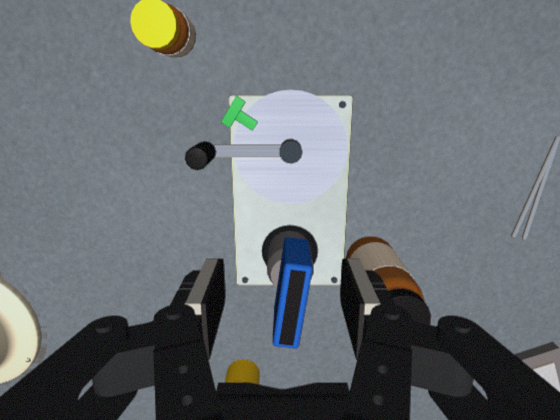

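The nozzle's top is at z = 0.190, so it is fully home. The nozzle stands at (292,290) and the lever is still shut at (200,157). Next I open the lever to the pointer, at 135.65° in the world frame.

```bash
python3 - <<'E'
from h import *
ctrl.gripper_to(.06,40);d=168.4
ctrl.goto(kp(d,.15),R(d*D));print(ctrl.move_l(kp(d),stop_force=8,speed=.08))
ctrl.gripper_to(0,40);state("grip")
for d in (160,150,141,135.65): ctrl.move_l(kp(d),R(d*D),speed=.05)
ctrl.dwell(.3);state("set");ctrl.gripper_to(.06);state("rel")
p=ctrl.get_position();ctrl.move_l([p[0],p[1],.15],speed=.15)
ctrl.goto([.51,.22,.25],R(78.5*D));ctrl.dwell(.4);measure()
X,im=cloud("wrist");np.savez("w2.npz",X=X,p=im);cv2.imwrite("pics/set.png",im);state("v")
Z=X[...,2];l=(Z>.072)&(Z<.0795)&(np.hypot(X[...,0]-.507,X[...,1]-.213)<.03)
vx,vy,x0,y0=cv2.fitLine(X[l][:,:2].astype(np.float32),cv2.DIST_HUBER,0,.01,.01).ravel();print("lever line",l.sum(),np.degrees(np.arctan2(vy,vx)),x0,y0)
E
```

```text
False
grip t 31.56 p [0.4482 0.1994 0.0474] ang 168.37 r 0.0949 F [-1.8 -1.   2.2] gap 0.0226 g 39.1
set t 33.54 p [0.4735 0.2467 0.0474] ang 135.52 r 0.0947 F [1.5 0.5 4.8] gap 0.0232 g 39.3
rel t 33.98 p [0.4728 0.2465 0.0465] ang 135.86 r 0.0951 F [-0.5 -0.3 -0.2] gap 0.06 g 0.0
hub 495 [0.5412 0.1805] {'knob': (np.int64(889), array([0.4877, 0.1934]), np.float64(166.42)), 'green': (np.int64(188), array([0.4885, 0.2355]), np.float64(133.77))}
v t 36.2 p [0.5099 0.2201 0.2499] ang 128.11 r 0.0505 F [0.3 0.3 0. ] gap 0.06 g 0.0
lever line 815 -44.5273 0.50714487 0.21391913
```

View pics/set.png

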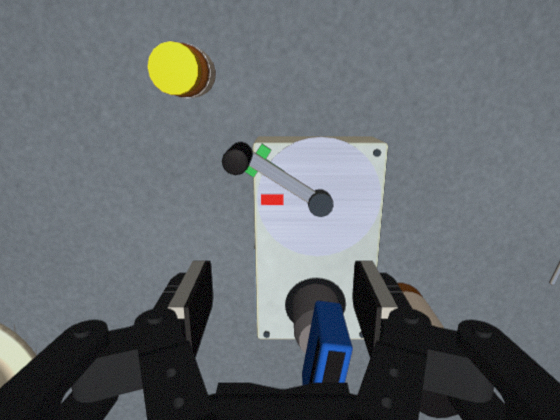

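The lever covers the pointer: lever line 135.5°, pointer 135.65°. The nozzle is seated at (325,340), the small jar at (178,70) has not moved, and the gripper is clear. Handing in.

```bash
python3 - <<'E'
from h import *
print(ctrl.get_time_s(),ctrl.job_done())
E
```

```text
the job is handed in; nothing more can be done
36.2 None
```

I handed the job in at 36 s: damper shut first, nozzle pushed fully home while held (its top reads 190 mm above the bench), then the lever opened to within about 0.2° of the pointer and released. The first grip missed the knob because the real fingertips sit 40 mm behind the reported TCP, so friction dragged the lever most of the way before I re-gripped and pressed it onto the stop. I saw no jar moved, but did not re-measure them all.

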